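Clamp a padlock in the cam fixture for drilling

TASK

Clamp the larger padlock in the drilling fixture: lay it flat in the nest with its keyway end hard up against the end stop and its shackle towards the open side, then swing the cam handle round until the sprung pawl drops into the notch of the lock disc, so that the pad holds the padlock against the fence. Let go, and leave the small padlock, the oil bottle, the jar and the screwdriver where they are.

Things in the scene. Friction and masses are not known exactly. Their poses are not given: they have to be found in the camera images.
- fixture: Aluminium tooling plate, 340 x 420 mm, top at z = 12 mm, flat on the bench, fixed. Origin: centre of its underside. 'F(x, y)' below is mm in its frame (at yaw 0: x away from the robot, y left). The nest is the corner of end stop, fence and pad, open to -x and above. In it the padlock's body centre is at F(18, 90.5), keyway end on the end stop, shackle to -x.
- corner (a point): Where the faces of end stop and fence meet on the plate's top, F(45, 117.5), z 12 mm; axes as the fixture's. End stop: steel block F x 45 to 67, y 59.5 to 117.5, its face to -x. Fence: steel block F x 22 to 72, y 117.5 to 139.5, its face to -y. Both rise to z = 38 mm.
- pivot (a point): Axis of the cam at F(34, -10.5), 12 mm above the bench; axes as the fixture's. Above it: the eccentric (radius 27, offset 9 mm), the lock disc with its dark rim (radius 34, z 36 to 46 mm) and one notch 12 mm wide, a hub to z = 71 mm, and the handle. The eccentric drives the slide block (F x 22 to 46, top z = 35 mm), which carries the pad, to +y.
- padlock: The larger padlock, loose, about 0.45 kg: brass body 54 x 54 x 24 mm lying flat; steel shackle 9 mm thick, 42 mm wide, stands 43 mm out of the -x end; keyhole in the +x end. Origin: centre of the body's underside; x from shackle to keyway, y across, z up. Starts on the -x part of the plate, shackle roughly to F -x; it and the small one may have swapped places.
- small_padlock: Bystander: a padlock of the same kind, body 34 x 38 x 18 mm (x, y, z), shackle 29 mm out. Origin and axes alike.
- pad: Rubber pad, 20 mm wide (x), z 15 to 33 mm, in front of the slide block. Its face to the padlock is 8 mm to +y of its origin: at F y = 52 with the cam at 0, 55.4 at 0.4, 58.1 at 0.7, and with no work 65.5 when locked. F x 24 to 44. It is sprung: gives up to 5 mm, 5 N at first touch and 2.5 N more per mm.
- cam (a joint): Angle of cam and handle, rad: 0 = open, grows clockwise seen from above; at 2.0 the notch faces the pawl (play 0.04; stop at 2.06). The handle points from the pivot at (24.6 deg minus this angle) counter-clockwise from the fixture's +x: -90 deg, along -y, at 2.0. Stays where left; needs 0.2 to 0.4 N m. Starts at 0 to 0.7.
- handle_grip (a point): On the axis of the handle's black round grip, 95 mm out from the pivot, 61 mm above the bench. The grip is a level bar about 22 mm thick, 64 to 122 mm out from the pivot; from it to the hub runs a flat steel bar 13 mm wide. Nothing under the grip's sweep is higher than 38 mm.
- pawl (a joint): Angle of the sprung pawl, rad: an arm 50 mm long on a post at F(-11, -60.5), z to 47 mm; its 9 mm roller rides on the lock disc's rim, on the -x side. About 0 on the rim, about 0.12 when the roller has dropped 6 mm into the notch; it then locks the cam both ways.
- oil_bottle: Bystander: small white oil bottle standing near the left (+y) edge of the plate, about F(-55, 178), 32 mm across and 70 mm high. Origin: centre of its foot.
- screwdriver: Bystander: red screwdriver 170 mm long lying near the right (-y) edge of the plate, along F x, handle towards -x. Origin: under its middle.
- bush_post (a point): Foot of a fixed steel post at F(128, 132) on the far left of the plate, 12 mm above the bench. It carries the drill-bush arm, parked swung out: 28 mm wide, z 82 to 92 mm, running 126 mm from the post at 66 deg counter-clockwise from F +x. With its black nut the post rises to z = 104 mm.
- pin_jar: Bystander: small pale glass jar with a grey steel lid standing at the far right of the plate, about F(140, -140), outside the handle's sweep; 36 mm across, 46 mm high. Origin: centre of its foot.
Things that resemble listed ones, but are neither listed nor needed, are in the scene too. Leave any blue look-alike of the padlock alone.

How it is judged:
On the way:
1. the larger padlock lies flat in the nest, up against the end stop, while the pawl still rides on the rim (x of padlock in the frame of fixture between 0.0145 and 0.02 m and y of padlock in the frame of fixture between 0.078 and 0.0935 m and z of padlock in the frame of fixture below 0.0145 m and value of joint pawl below 0.05 rad and angle between padlock's own z axis and vertical below 0.08 rad), for 0.2 s.
At the end, for the whole second after the job is handed in: The larger padlock lies flat and square (0.06 rad), keyway end within 3.5 mm of the end stop, side within 2 mm of the fence, pressed by the pad with over 4 N; cam past 1.9 rad, pawl dropped into the notch (over 0.08 rad); at rest, bystanders in place (x of padlock in the frame of fixture between 0.0145 and 0.02 m and y of padlock in the frame of fixture between 0.0885 and 0.0935 m and z of padlock in the frame of fixture below 0.0145 m and angle between padlock's own z axis and vertical below 0.08 rad and angle between the x axis of padlock and the x axis of fixture, either way round below 0.06 rad and contact force between padlock and pad above 4 N and value of joint pawl above 0.08 rad and value of joint cam above 1.9 rad and linear speed of padlock below 0.01 m/s); the robot touches nothing.
It fails at once if the small padlock is shifted by more than 20 mm (distance of small_padlock from where it was at the start of the episode above 0.02 m).
It fails at once if the oil bottle is shifted by more than 20 mm or tipped (distance of oil_bottle from where it was at the start of the episode above 0.02 m or angle between oil_bottle's own z axis and vertical above 0.35 rad).
It fails at once if the screwdriver is shifted by more than 25 mm (distance of screwdriver from where it was at the start of the episode above 0.025 m).
It fails at once if the jar is shifted by more than 20 mm or tipped (distance of pin_jar from where it was at the start of the episode above 0.02 m or angle between pin_jar's own z axis and vertical above 0.35 rad).
It also fails if it takes over 54 s, if anything falls off the work surface, if the arm or the gripper's body presses on something with over 40 N, if the wrist force passes 120 N, or if a joint passes its speed limit or range.

ROBOT

A 7-joint arm with a two-finger parallel gripper is mounted at the origin on the work surface. World frame = base frame: x ahead of the robot, y to its left, z up, the work surface at z = 0. Lengths are in m, angles in rad, forces in N, time in s.
With the tool pointing down it reaches from about 0.4 to 0.875 m from the base axis. Payload 19.3 kg.
Tool frame: the origin (TCP) lies at the very end of the fingers, on their centre line; the grasp point (between the pads) lies 19 mm behind it; z points along the fingers, y is the line along which they close (so a half turn about z gives the same grasp; the last joint's range is limited). The gripper opens to 85 mm and grips with 20 to 120 N. Pads are 22 mm wide; open, the fingers measure 114 mm over their backs; the gripper's body (76 mm by 85 mm) begins 54 mm behind the grasp point. The pads swing forward as they close: fully open they stand 13 mm farther back than shut.
Start: joints at [1.248, 0.521, -0.036, 1.599, 0.021, 1.021, -0.113], TCP at [0.156, -0.605, 0.231] pointing down, gripper open.
Joint ranges: [-2.91, 2.91], [-0.3, 2.13], [-1.5, 1.42], [0.17, 2.43], [-1.26, 4.41], [0.16, 1.93], [-2.52, 2.52]. Speed limits (rad/s): [1.89, 1.89, 2.39, 2.39, 3.01, 3.01, 3.01].

INTERFACE

Orientations are given as [roll, pitch, yaw] about the fixed x, y, z axes, in that order (R = Rz(yaw) Ry(pitch) Rx(roll)).
In Python, from workcell import bot gives the robot as it stands.
- The arm moves only by the tool jog_arm, never from a script. Its argument "motion" is a list of rows, each a list of 5 numbers: the shift along the tool's x, y, z scaled (see below), then the turn about the tool's z scaled (see below), then the opening, from 0 (shut) to 1 (fully open). A call has 1 to 12 rows; each row shifts and turns the commanded pose from where the row before left it, along the tool's axes as they then stand; what a row does not reach is not made up. The controller multiplies each number of a shift by 30 mm and each number of a turn by 0.08 rad. A row lasts 1/10 s, in which the tool goes at most 50 mm and 8.59 degrees, less where a joint would pass 70% of its speed; a pose out of reach is approached as far as the arm can. A call with a number of a shift or a turn outside -1 to 1 is refused whole. A call with a gripper value outside its range is refused whole. The fingers move at their own pace and stop on an object; "newtons" is the grip in N (left out, the last holds). Time passes only in rows, so rows that do not move let the fingers close. It gives the time, the measured TCP pose, the force, the opening and the grip force at its end, in the units of the state.
- bot.observe(): the state, without advancing time (a new reading comes with each control period).
- bot.grab_frame(name): name is "side" or "top" or "wrist"; returns a dict with "pixels" (400x640x3 uint8, red, green, blue), "fovy" (degrees; the focal length in pixels is half the picture's height over the tangent of half this angle, whatever the lens; pixels are square), "cx", "cy" (the principal point, pixels), "k1" (the pictures are not rectified: a ray, as slopes to the right and down, at radius r is drawn at 1 + k1 r^2 times it, then the intrinsics apply), "rvec" (rotation vector, rad) and "tvec" (3), from world to camera coordinates, as OpenCV has them; the wrist camera has in their place "mount" (4x4, takes a point from camera to tool coordinates, whose origin is the TCP and whose axes are the flange's). Camera axes: x right, y down, z forward; pixel columns grow to the right and rows downward; lengths in m; the calibration is good to about 2 mm. A picture is of the moment at which its call begins: read the wrist's pose just before it. There is no depth.
- bot.job_done(): hands the job in; it is judged then, once.
The state is a dict: "clock": time; "qpos": joint angles; "qd": joint speeds; "joint_efforts": joint torques, N m; "position": TCP position; "tool_rot": TCP orientation; "force": force on the tool from outside, world axes, zero at the start; "moment": the same for the moment, N m; "grip_width": finger opening in m; "finger_force": force on a finger pad.
Only numpy, scipy, OpenCV 4.12 (cv2) and the standard library are available. Lean on these libraries where they do the work, as an engineer would, in place of code of your own. Each camera call takes 0.05 s, during which the arm holds its last target. There are 200 camera calls.

## Working session

There is one attempt and no reset: what is moved stays moved. The work goes in short steps, Python scripts to look and compute and a tool call to move; the robot and the scene stay as the last step left them, time stands still between calls to the robot, and variables do not carry over. Pictures are saved under pics/ and viewed, at most 10 in all, crops included, and the job is handed in when it is done.

Besides the shell and the picture viewer there is one more tool, called after "Emit:" as name(argument=value, ...), one argument or row to a line, values as JSON. jog_arm: Moves the arm, as the interface text tells. Shifts and turns lie within -1 to 1; 1 stands for 30 mm of shift or 0.08 rad of turn. Its arguments: {"type":"object","properties":{"motion":{"type":"array","items":{"type":"array","items":{"type":"number"}}},"newtons":{"type":"number"}},"required":["motion"]}

```bash
mkdir -p pics; cat > h.py <<'E'
import numpy as np, cv2
from scipy.spatial.transform import Rotation as Rn
from workcell import bot
def grab(n):
    s=bot.observe(); f=bot.grab_frame(n); p=np.array(f["pixels"]); h=p.shape[0]
    fl=h/2/np.tan(np.radians(f["fovy"])/2)
    if "rvec" in f and f["rvec"] is not None:
        R=cv2.Rodrigues(np.array(f["rvec"],float))[0]; t=np.array(f["tvec"],float).ravel()
        C=-R.T@t; Rw=R.T
    else:
        M=np.array(f["mount"]); T=np.eye(4); T[:3,:3]=Rn.from_euler('xyz',s["tool_rot"]).as_matrix(); T[:3,3]=s["position"]
        W=T@M; Rw=W[:3,:3]; C=W[:3,3]
    return dict(p=p,f=fl,cx=f["cx"],cy=f["cy"],k1=f["k1"],Rw=Rw,C=C)
def ray(c,u,v):
    xd,yd=(u-c["cx"])/c["f"],(v-c["cy"])/c["f"]; x,y=xd,yd
    for _ in range(20):
        k=1+c["k1"]*(x*x+y*y); x,y=xd/k,yd/k
    return c["Rw"]@np.array([x,y,1])
def at(c,u,v,z):
    d=ray(c,u,v); return c["C"]+d*(z-c["C"][2])/d[2]
def proj(c,P):
    q=c["Rw"].T@(np.array(P)-c["C"]); x,y=q[:2]/q[2]; k=1+c["k1"]*(x*x+y*y)
    return np.array([c["f"]*x*k+c["cx"],c["f"]*y*k+c["cy"]])
def save(c,n,crop=None,s=1):
    p=c["p"][:,:,::-1]
    if crop: p=p[crop[1]:crop[3],crop[0]:crop[2]]
    cv2.imwrite("pics/"+n,cv2.resize(p,None,fx=s,fy=s,interpolation=cv2.INTER_CUBIC))
E
python3 - <<'E'
from h import *
for n in("top","side"):
    c=grab(n); save(c,n+"0.png",s=1.25); print(n,c["f"],c["C"],c["Rw"][:,2])
s=bot.observe(); print(s)
E
```

```text
top 369.0679610453311 [ 0.3730692  -0.04643128  0.9188722 ] [ 0.17732961  0.00650258 -0.98413003]
side 376.18997199298894 [ 0.28683742 -0.42077725  0.64284554] [ 0.31111246  0.54578863 -0.77802559]
{'clock': 0.1, 'qpos': array([ 1.24778941,  0.52197015, -0.03636069,  1.59993488,  0.02120319,
        1.02110484, -0.11278251]), 'qd': array([-4.66223922e-04, -1.80735648e-03, -1.04259967e-03, -3.45590732e-04,
       -1.25339179e-03, -9.87377294e-04,  4.82110897e-05]), 'joint_efforts': array([ 5.79046668e-03, -9.28490353e+01,  1.98528282e+00, -3.70535123e+01,
        1.81996560e-02,  5.48482320e-03,  1.14640097e-04]), 'position': array([ 0.15623721, -0.604848  ,  0.23077888]), 'tool_rot': array([-3.14056206e+00,  5.81853808e-05,  2.52843671e-01]), 'force': array([ 0.18779082, -0.0677574 , -0.159302  ]), 'moment': array([ 0.01125296, -0.00118849, -0.004351  ]), 'finger_force': 0.0, 'grip_width': 0.08537242830435782}
```

View pics/top0.png

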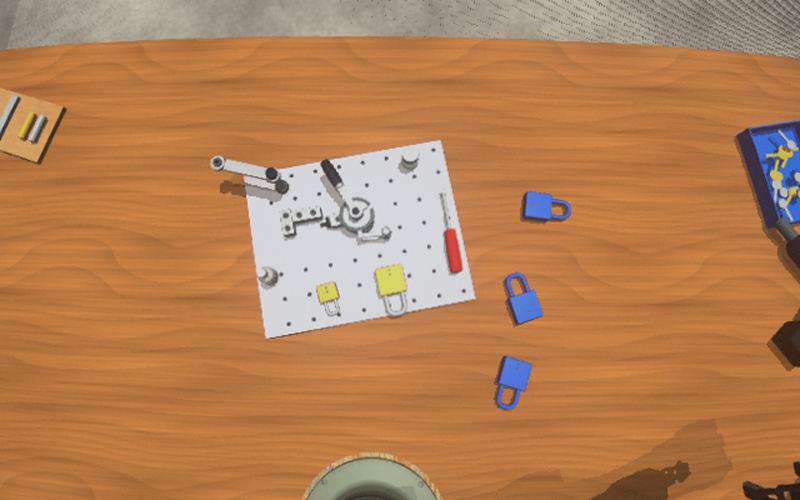

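View pics/side0.png

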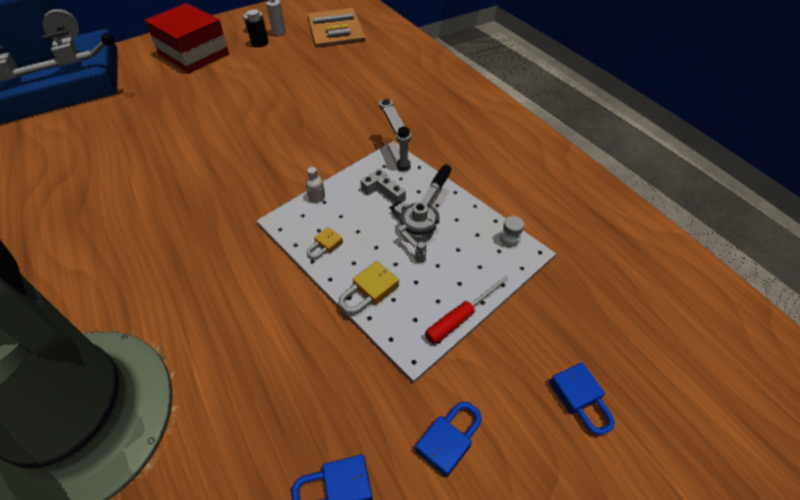

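Top view (pixels of the 1.25x picture): candidates are the large yellow padlock (391,281), the small yellow padlock (328,293) and three blue look-alikes (538,207), (525,305), (514,385). The large yellow one, on the plate on the screwdriver side, matches the description. The handle tip is at (330,170) and the hub at (356,212).

```bash
cat > m.py <<'E'
from h import *
c=grab("top"); hsv=cv2.cvtColor(c["p"],cv2.COLOR_RGB2HSV)
H,S,V=[hsv[:,:,i].astype(int) for i in range(3)]
# plate: low saturation, bright; hull with approx quad
w=((S<45)&(V>130)).astype(np.uint8); w[:95]=0; w[300:]=0
w=cv2.morphologyEx(w,cv2.MORPH_OPEN,np.ones((9,9)))
cs,_=cv2.findContours(w,0,2); k=max(cs,key=cv2.contourArea)
P=np.array([at(c,u,v,.012)[:2] for u,v in k[:,0]])
r=cv2.minAreaRect((P*1000).astype(np.float32)); print("plate rect",r); 
yaw=np.radians(r[2]); 
if r[1][0]>r[1][1]: yaw-=np.pi/2
print("yaw",yaw, "corners",cv2.boxPoints(r).round(1).tolist())
y=((H>20)&(H<36)&(S>130)&(V>100)).astype(np.uint8)
for k in cv2.findContours(y,0,2)[0]:
    if cv2.contourArea(k)<60: continue
    M=cv2.moments(k); u,v=M["m10"]/M["m00"],M["m01"]/M["m00"]
    for z in(.036,.030):
        Q=np.array([at(c,a,b,z)[:2]*1000 for a,b in k[:,0]],np.float32); print("yellow",round(u),round(v),z,cv2.minAreaRect(Q))
save(c,"lock.png",(190,95,390,280),4) if False else None
save(c,"lock.png",(180,105,390,285),3.3)
E
python3 m.py
```

```text
plate rect ((564.683837890625, 42.252227783203125), (340.133056640625, 418.20330810546875), 11.504510879516602)
yaw 0.20079159367907337 corners [[356.29998779296875, 213.1999969482422], [439.70001220703125, -196.60000610351562], [773.0, -128.6999969482422], [689.5999755859375, 281.1000061035156]]
yellow 261 234 0.036 ((448.3026123046875, 91.88917541503906), (31.298234939575195, 35.17653274536133), 18.29256820678711)
yellow 261 234 0.03 ((448.81390380859375, 92.82920837402344), (31.510950088500977, 35.415584564208984), 18.292510986328125)
yellow 312 224 0.036 ((473.7411804199219, -28.79960823059082), (51.34162521362305, 49.45901107788086), 13.25336742401123)
yellow 312 224 0.03 ((474.4253234863281, -28.679780960083008), (51.6905517578125, 49.79512405395508), 13.253358840942383)
yellow 626 123 0.036 ((756.2263793945312, -871.3384399414062), (43.17481231689453, 56.297908782958984), 47.094356536865234)
yellow 626 123 0.03 ((758.8304443359375, -876.9443969726562), (43.46824264526367, 56.680519104003906), 47.09434509277344)
```

View pics/lock.png

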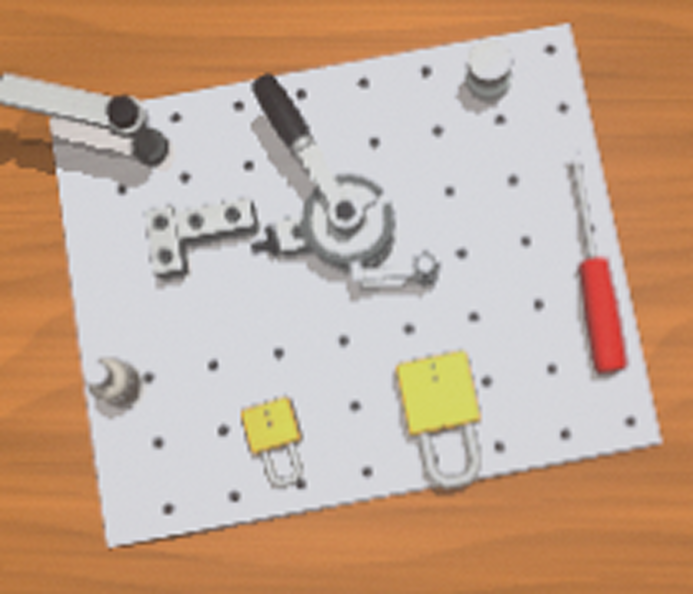

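The crop confirms it: the large brass padlock is at crop (437,392) with its shackle to -x, and the small one is at (271,425). I'll move over it next.

Emit:
jog_arm(
  motion=[
    [0.86,-0.94,0,0,1],
    [0.86,-0.94,0,0,1],
    [0.86,-0.94,0,0,1],
    [0.86,-0.94,0,0,1],
    [0.86,-0.94,0,0,1],
    [0.86,-0.94,0,0,1],
    [0.86,-0.94,0,0,1],
    [0.86,-0.94,0,0,1],
    [0.86,-0.94,0,0,1],
    [0.86,-0.94,0,0,1],
    [0.86,-0.94,0,0,1],
    [0.86,-0.94,0,0,1],
  ],
)

```text
clock: 1.35
position: [0.3718, -0.1986, 0.2314]
tool_rot: [3.141, -0.0, 0.253]
force: [0.8, -0.8, -0.5]
grip_width: 0.0855
finger_force: 0.0
```

Emit:
jog_arm(
  motion=[
    [0.86,-0.94,0,0,1],
    [0.86,-0.94,0,0,1],
    [0.86,-0.94,0,0,1],
    [0.86,-0.94,0,0,1],
    [0.86,-0.94,0,0,1],
    [0,0,0,0,1],
    [0,0,0,0,1],
    [0,0,0,0,1],
  ],
)

```text
clock: 2.15
position: [0.4606, -0.0321, 0.2312]
tool_rot: [3.141, 0.001, 0.252]
force: [0.4, -0.5, 0.4]
grip_width: 0.0852
finger_force: 0.0
```

```bash
python3 - <<'E'
from h import *
s=bot.observe(); print(s["clock"],s["position"],s["tool_rot"],s["qpos"])
c=grab("wrist"); print(c["f"],c["C"],c["Rw"][:,2]); save(c,"wr1.png")
E
```

```text
2.15 [ 0.46064256 -0.03212735  0.23116944] [3.14135866e+00 5.98277199e-04 2.51818923e-01] [ 0.23571005  0.27949956 -0.35563252  1.99880739  0.12491476  0.88435472
 -1.50564488]
317.2393297991677 [ 0.53444181 -0.01399599  0.37404634] [-0.2860729  -0.07461732 -0.95529815]
```

View pics/wr1.png

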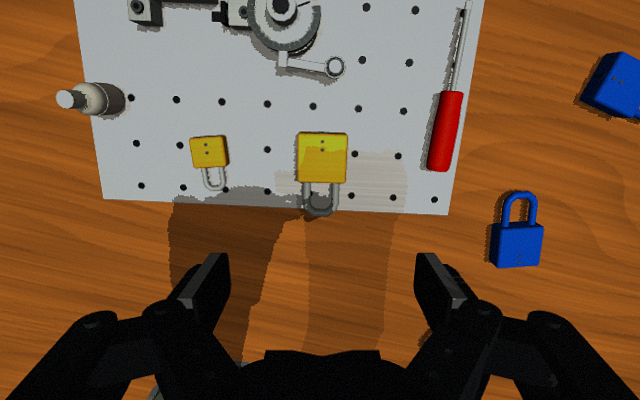

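The wrist view shows the large padlock body at (322,158), the small one at (209,152), and the fingers at the bottom.

```bash
cat > w.py <<'E'
from h import *
def yel(c,zs=(.036,),box=None):
    hsv=cv2.cvtColor(c["p"],cv2.COLOR_RGB2HSV); H,S,V=[hsv[:,:,i].astype(int) for i in range(3)]
    y=((H>18)&(H<38)&(S>130)&(V>60)).astype(np.uint8)
    y=cv2.morphologyEx(y,cv2.MORPH_CLOSE,np.ones((5,5)))
    for k in cv2.findContours(y,0,2)[0]:
        if cv2.contourArea(k)<300: continue
        x0,y0,w,h=cv2.boundingRect(k)
        for z in zs:
            Q=np.array([at(c,a,b,z)[:2]*1000 for a,b in k[:,0]],np.float32); print("px",(x0,y0,w,h),z,cv2.minAreaRect(Q))
def plate_dots(c): pass
if __name__=="__main__":
    c=grab("wrist"); yel(c,(.036,.030,.012))
    # bottom edge of plate & side edges
    for u,v in((104,197),(447,214)): print(at(c,u,v,.012))
E
python3 w.py
```

```text
px (189, 136, 40, 32) 0.036 ((451.9293518066406, 89.52496337890625), (32.76091384887695, 39.59773254394531), 17.656566619873047)
px (189, 136, 40, 32) 0.03 ((450.4655456542969, 91.36482238769531), (33.342193603515625, 40.30034255981445), 17.65658187866211)
px (189, 136, 40, 32) 0.012 ((446.0740966796875, 96.88441467285156), (35.08617401123047, 42.40822982788086), 17.656612396240234)
px (297, 132, 51, 51) 0.036 ((475.59515380859375, -29.34998321533203), (54.35386276245117, 52.84587860107422), 13.125219345092773)
px (297, 132, 51, 51) 0.03 ((474.5512390136719, -29.619434356689453), (55.31832504272461, 53.78358459472656), 13.125228881835938)
px (297, 132, 51, 51) 0.012 ((471.4195251464844, -30.427799224853516), (58.21169662475586, 56.596675872802734), 13.125223159790039)
[0.36025049 0.21237408 0.012     ]
[ 0.44269701 -0.19585478  0.012     ]
```

Emit:
jog_arm(
  motion=[
    [0.08,0,0.6,0.26,1],
    [0,0,0.9,0,1],
    [0,0,0.9,0,1],
    [0,0,0.9,0,1],
    [0,0,0.9,0,1],
    [0,0,0.9,0,1],
    [0,0,0.9,0,1],
    [0,0,0.7,0,1],
    [0,0,0.4,0,1],
    [0,0,0,0,1],
    [0,0,0,0,1],
  ],
)

```text
clock: 3.35
position: [0.4636, -0.0309, 0.0189]
tool_rot: [3.141, -0.0, 0.231]
force: [-0.7, 0.1, 0.6]
grip_width: 0.0855
finger_force: 0.0
```

```bash
python3 - <<'E'
from w import *
s=bot.observe(); print(s["clock"],s["position"],s["tool_rot"],s["force"])
c=grab("wrist"); yel(c); save(c,"wr2.png")
E
```

```text
3.35 [ 0.46361887 -0.0309459   0.01889146] [ 3.14138981e+00 -3.46321057e-04  2.31495279e-01] [-0.71221625  0.0693232   0.62055257]
px (5, 201, 96, 71) 0.036 ((454.4974060058594, 87.34831237792969), (32.24128723144531, 36.40951156616211), 18.25696563720703)
px (260, 192, 126, 112) 0.036 ((475.7492980957031, -29.07250213623047), (53.71322250366211, 52.58213424682617), 12.81322956085205)
```

View pics/wr2.png

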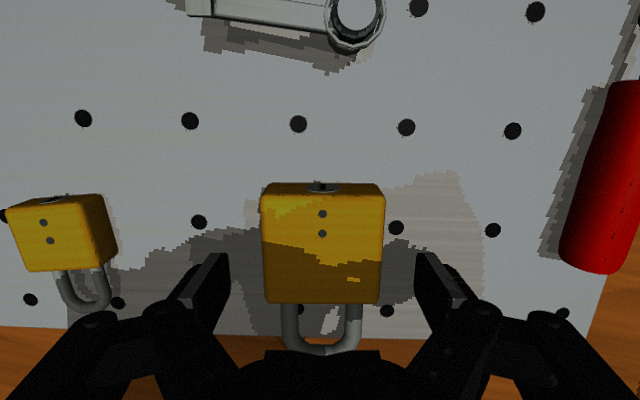

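The body at columns 260–385 sits centred between the fingers (230 and 415). I'll go 3 mm lower and grip.

Emit:
jog_arm(
  motion=[
    [0,0,0.1,0,1],
    [0,0,0,0,0.4],
    [0,0,0,0,0.4],
    [0,0,0,0,0.4],
    [0,0,0,0,0.4],
    [0,0,0,0,0.4],
    [0,0,0,0,0.4],
    [0,0,0,0,0.4],
    [0,0,0,0,0.4],
    [0,0,0,0,0.4],
  ],
  newtons=70,
)

```text
clock: 4.4
position: [0.4636, -0.0308, 0.0159]
tool_rot: [3.141, -0.0, 0.232]
force: [-2.7, -1.0, 14.7]
grip_width: 0.0525
finger_force: 71.3
```

Emit:
jog_arm(
  motion=[
    [0,0,-0.3,0,0.4],
    [0,0,-0.7,0,0.4],
    [0,0,-0.8,0,0.4],
    [0,0,-0.7,0,0.4],
    [0.55,-0.75,0,0.1,0.4],
    [0.55,-0.75,0,0.1,0.4],
    [0.55,-0.75,0,0.1,0.4],
    [0.55,-0.75,0,0.08,0.4],
    [0.55,-0.75,0,0,0.4],
    [0.55,-0.75,0,0,0.4],
    [0,0,0,0,0.4],
    [0,0,0,0,0.4],
  ],
)

```text
clock: 5.6
position: [0.5311, 0.1224, 0.0904]
tool_rot: [3.142, 0.001, 0.203]
force: [0.4, -0.0, -3.8]
grip_width: 0.0524
finger_force: 76.2
```

```bash
python3 - <<'E'
from w import *
s=bot.observe(); print(s["clock"],s["position"],s["tool_rot"],s["force"],s["grip_width"])
z=.036+s["position"][2]-.0159
c=grab("wrist"); yel(c,(z,)); save(c,"wr3.png")
E
```

```text
5.6 [0.5310828  0.12244446 0.0903532 ] [3.14158699e+00 6.69507210e-04 2.02549073e-01] [ 0.3845089  -0.00831091 -3.77550611] 0.05240833183746282
px (259, 184, 128, 155) 0.110453201219892 ((536.8187255859375, 122.65974426269531), (75.01980590820312, 52.59618377685547), 11.019115447998047)
```

View pics/wr3.png

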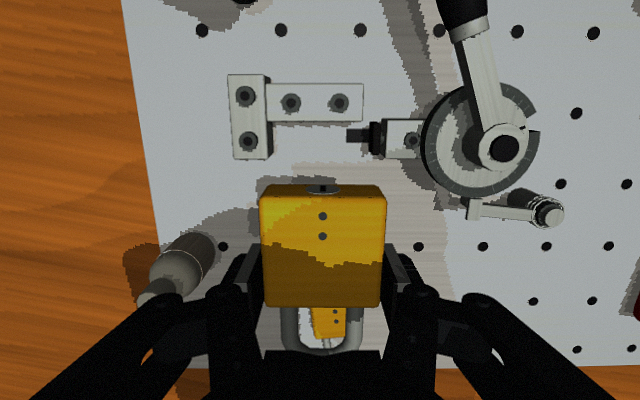

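The padlock is held unslipped. The end stop top spans (266,83)–(363,122), the fence (228,75)–(270,160), and the pad tip is near (348,135).

```bash
python3 - <<'E'
from w import *
s=bot.observe(); c=grab("wrist"); g=cv2.cvtColor(c["p"],cv2.COLOR_RGB2GRAY)
save(c,"nest.png",(215,65,415,175),4)
th=.2008; o=np.array([.5647,.04225]); R=np.array([[np.cos(th),np.sin(th)],[-np.sin(th),np.cos(th)]])
F=lambda x,y:o+R.T@np.array([x,y])/1000
for n,fx,fy,z in(("corner",45,117.5,.038),("esR",45,59.5,.038),("fenceend",22,117.5,.038),("hub",34,-10.5,.071)):
    print(n,F(fx,fy),proj(c,[*F(fx,fy),z]))
for u,v in((267,122),(363,122),(268,158)): P=at(c,u,v,.038)[:2]; print(P,(R@(P-o))*1000)
P=at(c,503,147,.071)[:2]; print("hub",P,(R@(P-o))*1000)
E
```

```text
corner [0.58536006 0.16636451] [265.45920912 122.69946437]
esR [0.59692836 0.10952989] [361.85045842 122.77307837]
fenceend [0.5628222  0.16177708] [267.30705742 160.46957464]
hub [0.60011111 0.03874239] [504.12234643 149.89350485]
[0.58595176 0.16551749] [ 45.41086372 116.55198435]
[0.59751045 0.10895957] [45.45664079 58.82504409]
[0.564444   0.16159009] [ 23.55191841 116.99328736]
hub [0.60140311 0.03986083] [35.48911459 -9.66172578]
```

View pics/nest.png

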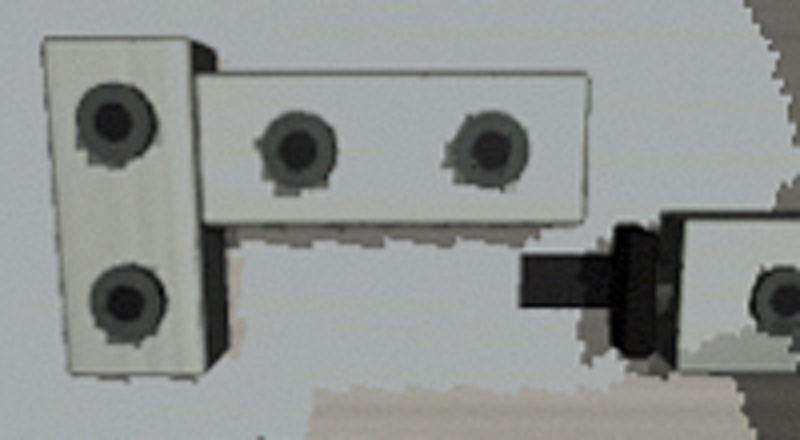

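Blocks are within about 1.3 mm of prediction. A narrow dark strip runs from the pad into the nest at crop (520–610,255–305), so I'll check its height by triangulating across two wrist views.

```bash
python3 - <<'E'
from w import *
s=bot.observe(); f=bot.grab_frame("wrist"); M=np.array(f["mount"])
c=grab("wrist")
T=np.eye(4); T[:3,:3]=Rn.from_euler('xyz',[3.14135866,.000598277,.251818923]).as_matrix(); T[:3,3]=[.46064256,-.03212735,.23116944]
W=T@M; c1=dict(c); c1["Rw"]=W[:3,:3]; c1["C"]=W[:3,3]; c1["p"]=cv2.imread("pics/wr1.png")[:,:,::-1]
g1=cv2.cvtColor(c1["p"].copy(),cv2.COLOR_RGB2GRAY); print(g1[6:30,206:262:2])
g=cv2.cvtColor(c["p"],cv2.COLOR_RGB2GRAY); print(g[117:162:3,338:392:3])
E
```

```text
[[ 94  86 107 100  88 129 161  75  19  19   3 140 164 162 162 163 163 134
   70  77 132  63  65  64 110 164 167 167]
 [106 103 107 104 129 156 168 105  11  16   2 142 165 165 167 165 170  84
   61  63  70  64  64  67 145 166 169 168]
 [105 105 106 126 139 172 173 118  17  19   9 138 169 165 168 168 175  64
   56  47  35  69  66  61 120 164 166 165]
 [150 135 101 141 160 171 171 109  19  12  17 137 163 160 164 161 151  61
   31  25  64  69  64  64  87 166 169 167]
 [172 165 151 168 173 177 177 116  18  15  26 138 166 161 164 165 127  62
   27  24  60  69  92  60 120 166 170 167]
 [171 171 175  89  97  98 109  77  18  15  27 131 161 160 163 162 123  65
   22  28  37  68  62  76  90 168 167 168]
 [170 169 171   8  22  29  33  33  22  15  22 135 166 167 165 167 120  64
   18  25  42  66  62  63 117 165 170 167]
 [169 166 176   9  23  20  21  19   6  19  30 137 169 168 168 169 177  64
   22  24  50  65  68  63  92 168 166 171]
 [170 168 174  13  22  25  21  19  17  14  19 138 170 167 168 168 176  60
   47  45  69  70  68  63 115 167 169 169]
 [171 167 175  12  22  21  22  15  22   9  11 1
[... 2134 characters left out ...]
 10  15  27  19 168 166]
 [169 169  76  32  33  32  33  15  11  16   0  17  16  18  29  11 172 168]
 [170 167  73  31  26  32  30  29  14  13   4  14  16  12  63  14 169 166]
 [168 170  66  21  23  24  21  24   5  14   3  18  21  15  47  27 170 168]
 [166 170 170 168 171 169 166 124 104  85   6  12  16  16  24  34 172 168]
 [169 170 170 167 168 168 171 102 102 109   2  18  18  15  28  32 169 168]
 [169 169 167 170 168 170 170 158 101  99   0  21  18  13  22  81 168 150]
 [169 168 167 171 169 170 167 172  99  96 127  14  15  40  21  81 148 141]
 [169 167 169 170 171 166 170 158 155 169 169 125 104  76  74  84 145 142]
 [169 167 169 170 167 170 166 169 169 170 171 171 140 139  65 155 142 139]]
```

```bash
python3 - <<'E'
from w import *
f=bot.grab_frame("wrist"); M=np.array(f["mount"]); c=grab("wrist")
T=np.eye(4); T[:3,:3]=Rn.from_euler('xyz',[3.14135866,.000598277,.251818923]).as_matrix(); T[:3,3]=[.46064256,-.03212735,.23116944]
W=T@M; c1=dict(c); c1["Rw"]=W[:3,:3]; c1["C"]=W[:3,3]
th=.2008; o=np.array([.566,.0425]); R=np.array([[np.cos(th),np.sin(th)],[-np.sin(th),np.cos(th)]])
def tri(a,b):
    d1,d2=ray(c,*a),ray(c1,*b); A=np.c_[d1,-d2]; k=np.linalg.lstsq(A,c1["C"]-c["C"],rcond=None)[0]
    p,q=c["C"]+k[0]*d1,c1["C"]+k[1]*d2; m=(p+q)/2; print((p-q)*1000,m,R@(m[:2]-o)*1000)
tri((344.5,128),(211.5,11.3)); tri((344.5,141.5),(211.5,21))
tri((385,157.5),(247,32)) ; tri((265.7,120.5),(157.5,1))
for z in(.012,.033): P=at(c,369,140,z)[:2]; print("pad",z,R@(P-o)*1000)
E
```

```text
[ 0.29969917 -0.14991164 -0.00806133] [0.59016061 0.11649669 0.01122474] [38.43403926 67.69098489]
[ 0.46700023 -0.2474489  -0.02804438] [0.58118566 0.11462144 0.01231916] [29.26539541 67.64349342]
[-5.52616225  2.95138958  0.05406392] [0.57792097 0.08080486 0.00442419] [19.32147627 35.15753667]
[-0.42215314  0.28300331  0.08476973] [0.58522131 0.16935614 0.0163199 ] [ 44.13698623 120.47350848]
pad 0.012 [30.4793823  50.49075967]
pad 0.033 [33.06530289 53.6120416 ]
```

The strip lies at z≈0.0115, so it is only a slot in the plate. I'll lower the padlock into the nest.

Emit:
jog_arm(
  motion=[
    [0.35,-0.04,0,0,0.4],
    [0.3,-0.03,0,0,0.4],
    [0,0,0.5,0,0.4],
    [0,0,0.5,0,0.4],
    [0,0,0.5,0,0.4],
    [0,0,0.4,0,0.4],
    [0,0,0.3,0,0.4],
    [0,0,0.15,0,0.4],
    [0,0,0.06,0,0.4],
    [0,0,0,0,0.4],
    [0,0,0,0,0.4],
  ],
)

```text
clock: 7.0
position: [0.5505, 0.1283, 0.0185]
tool_rot: [-3.142, -0.001, 0.201]
force: [0.0, -0.3, -4.3]
grip_width: 0.0525
finger_force: 76.3
```

```bash
python3 - <<'E'
from w import *
s=bot.observe(); c=grab("wrist"); yel(c,(.036,)); save(c,"wr4.png",(180,90,480,315),2.6); print(s["position"],s["tool_rot"],s["force"])
E
```

```text
px (258, 185, 129, 123) 0.036 ((563.3174438476562, 129.78488159179688), (58.67620086669922, 53.674293518066406), 11.551400184631348)
[0.55046388 0.12826776 0.01845336] [-3.14151523e+00 -7.25540698e-04  2.01443677e-01] [ 0.04892884 -0.31910783 -4.2767894 ]
```

View pics/wr4.png

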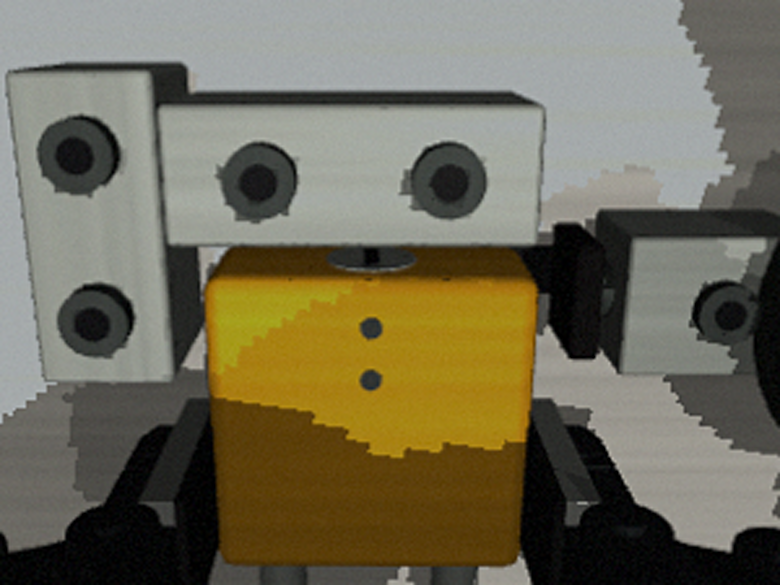

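The padlock is between the fence (left) and the pad (right), about 6 mm short of the end stop. I'll lower it and push it home.

Emit:
jog_arm(
  motion=[
    [0,0,0.06,0,0.4],
    [0.07,-0.03,0,0,0.4],
    [0.07,-0.03,0,0,0.4],
    [0.04,0,0,0,0.4],
    [0,0,0,0,0.4],
  ],
)

```text
clock: 7.55
position: [0.5547, 0.1312, 0.0161]
tool_rot: [-3.142, 0.001, 0.202]
force: [-2.7, 0.6, -3.9]
grip_width: 0.0525
finger_force: 76.4
```

Emit:
jog_arm(
  motion=[
    [0.04,0,0,0,0.4],
    [0.03,0,0,0,0.4],
    [0,0,0,0,0.4],
  ],
)

```text
clock: 7.85
position: [0.5548, 0.1311, 0.016]
tool_rot: [3.141, 0.005, 0.202]
force: [-17.5, -1.8, 10.6]
grip_width: 0.0523
finger_force: 78.0
```

Emit:
jog_arm(
  motion=[
    [0,-0.04,0,0,0.4],
    [0,-0.02,0,0,0.4],
    [0,0,0,0,0.4],
  ],
)

```text
clock: 8.15
position: [0.5548, 0.1312, 0.016]
tool_rot: [3.139, 0.005, 0.201]
force: [-15.1, -9.5, 11.4]
grip_width: 0.0524
finger_force: 78.0
```

Seated against both end stop and fence. Releasing now.

Emit:
jog_arm(
  motion=[
    [-0.05,0.04,0,0,0.4],
    [0,0,0,0,1],
    [0,0,0,0,1],
    [0,0,0,0,1],
    [0,0,0,0,1],
    [0,0,0,0,1],
    [0,0,-0.6,0,1],
    [0,0,-0.9,0,1],
    [0,0,-0.9,0,1],
    [0,0,-0.9,0,1],
    [0,0,-0.8,0,1],
    [0,0,0,0,1],
  ],
)

```text
clock: 9.35
position: [0.5571, 0.1322, 0.1422]
tool_rot: [-3.141, -0.005, 0.201]
force: [0.3, 0.4, 0.4]
grip_width: 0.0855
finger_force: 0.0
```

```bash
python3 - <<'E'
from w import *
s=bot.observe(); print(s["position"],s["tool_rot"],s["qpos"])
c=grab("wrist"); yel(c,(.036,)); save(c,"wr5.png",s=1.25)
th=.2008; o=np.array([.566,.0425]); R=np.array([[np.cos(th),np.sin(th)],[-np.sin(th),np.cos(th)]])
g=cv2.cvtColor(c["p"],cv2.COLOR_RGB2GRAY); k=(g<45).astype(np.uint8); n,l,st,ce=cv2.connectedComponentsWithStats(k)
for i in range(1,n):
    if st[i,4]>250:
        P=at(c,*ce[i],.065)[:2]; print(st[i],ce[i],R@(P-o)*1000)
E
```

```text
[0.55707023 0.13219007 0.14224768] [-3.1413049  -0.00464569  0.20135322] [-0.12707593  0.55923447 -0.29281163  1.81461329  0.21709645  0.79431229
 -1.89935476]
px (317, 291, 42, 34) 0.036 ((454.6998291015625, 95.10163879394531), (33.406211853027344, 35.90232467651367), 17.92795181274414)
px (290, 154, 67, 63) 0.036 ((565.9719848632812, 132.16598510742188), (52.16038513183594, 52.992645263671875), 11.551008224487305)
[101   0  65  24 786] [131.72010178   9.80279898] [139.47497705 207.6392012 ]
[ 217    0   44   41 1447] [239.03870076  17.93296475] [134.22210777 140.54870494]
[ 357    0   92  197 4502] [417.51577077  78.98822745] [98.24288121 25.9769639 ]
[616   8  24  49 804] [628.34577114  34.77487562] [ 126.90933883 -109.13197004]
[239  15  45  48 610] [264.97868852  46.19180328] [117.84629535 125.0664028 ]
[452 167  22  20 321] [462.65732087 176.66978193] [ 32.55297274 -12.16838336]
[ 582  172   58  144 2068] [606.25628627 265.30996132] [ -39.36840684 -137.61354213]
[452 203  46  17 286] [481.94055944 211.38111888] [  6.19837383 -30.05292511]
[    5   238   635   162 45299] [319.96505442 350.63789488] [-120.48935118   90.14887679]
[317 284  39  11 272] [335.84191176 288.60294118] [-59.18686986  77.4225682 ]
```

View pics/wr5.png

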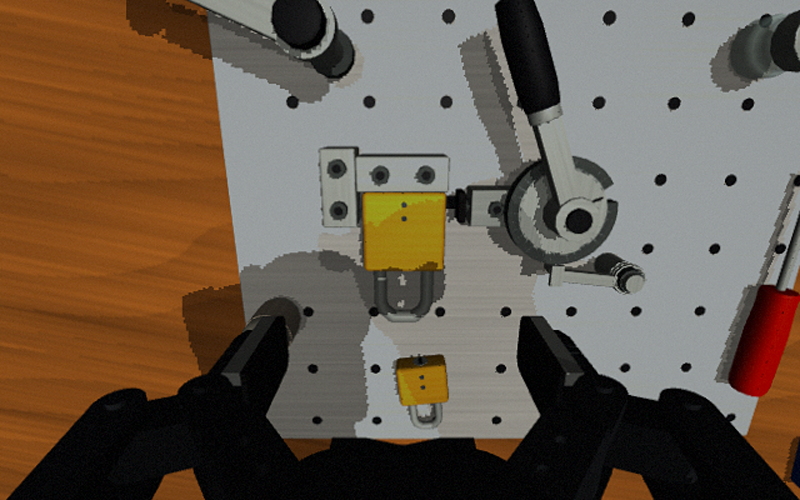

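The padlock sits in the nest corner. The grip runs from (517,0) to (545,113) and the hub nut is at (579,221) in the 1.25x picture.

```bash
python3 - <<'E'
from w import *
s=bot.observe(); c=grab("wrist")
th=.2008; o=np.array([.566,.0425]); R=np.array([[np.cos(th),np.sin(th)],[-np.sin(th),np.cos(th)]])
hub=o+R.T@np.array([.034,-.0105]); 
g=cv2.cvtColor(c["p"],cv2.COLOR_RGB2GRAY); pts=[]
for v in range(5,85,8):
    u=np.where(g[v,380:450]<45)[0]+380; P=at(c,(u.min()+u.max())/2,v,.061)[:2]; pts.append(P); 
    d=P-hub; print(v,u.min(),u.max(),np.hypot(*d)*1000,np.degrees(np.arctan2(d[1],d[0])))
h2=at(c,463.2,177,.071)[:2]; print("hub",hub,h2)
P=np.array(pts); vx,vy,_,_=cv2.fitLine((P*1000).astype(np.float32),2,0,.01,.01).ravel(); a=np.arctan2(vy,vx); print("line",np.degrees(a))
print("cam",th+np.radians(24.6)-a)
for r in(90,95): print(r,hub+r/1000*np.array([np.cos(a),np.sin(a)]))
E
```

```text
5 397 430 115.08776633382739 32.81354135085782
13 399 433 110.19866274203933 32.730529198951594
21 400 435 105.4783143344372 32.9599369332969
29 402 438 100.47427175460119 32.8726153670557
37 403 440 95.64064569336124 33.13342485267644
45 406 442 90.51541934325573 33.0424954820633
53 409 444 85.32683041198956 32.93724413827103
61 411 446 80.19082808172614 33.03366237965726
69 413 447 75.10997815355948 33.377507829324344
77 415 448 69.9669206215582 33.77444367035681
hub [0.60141111 0.03899239] [0.60040238 0.04012191]
line 31.629354
cam 0.07811459138092491
90 [0.67804236 0.08619039]
95 [0.68229966 0.0888125 ]
```

Emit:
jog_arm(
  motion=[
    [0.74,0.45,0,0,0.5],
    [0.74,0.45,0,0,0.5],
    [0.74,0.45,0,0,0.5],
    [0.74,0.45,0,0,0.5],
    [0.73,0.43,0,0,0.5],
    [0,0,0,-0.93,0.5],
    [0,0,0,-0.93,0.5],
    [0,0,0,-0.93,0.5],
    [0,0,0,-0.93,0.5],
    [0,0,0,0,0.5],
    [0,0,0,0,0.5],
  ],
)

```text
clock: 10.55
position: [0.6771, 0.0883, 0.1382]
tool_rot: [-3.141, 0.001, 0.497]
force: [-0.9, 0.1, 0.8]
grip_width: 0.0428
finger_force: 0.0
```

```bash
python3 - <<'E'
from h import *
s=bot.observe(); print(s["position"],s["tool_rot"],s["qpos"],s["grip_width"])
c=grab("top"); g=cv2.cvtColor(c["p"],cv2.COLOR_RGB2GRAY)
w=grab("wrist"); th=s["tool_rot"][2]
print("grip centre px",proj(w,[.6812,.0900,.061]),"tcp px",proj(w,s["position"]))
E
```

```text
[0.67706169 0.08828377 0.13820532] [-3.14102890e+00  1.16669400e-03  4.96890266e-01] [-0.0037306   0.73080096 -0.34694839  1.49671592  0.27948383  0.96444461
 -1.50305301] 0.04284600951706542
grip centre px [320.8935174 200.8509048] tcp px [319.60063674 256.71969626]
```

q7 would run out of range during the sweep. I'll turn the tool about half a turn first, which gives the same grasp.

Emit:
jog_arm(
  motion=[
    [0,0,0,-1,0.5],
    [0,0,0,-1,0.5],
    [0,0,0,-1,0.5],
    [0,0,0,-1,0.5],
    [0,0,0,-1,0.5],
    [0,0,0,-1,0.5],
    [0,0,0,-1,0.5],
    [0,0,0,-1,0.5],
    [0,0,0,-1,0.5],
    [0,0,0,-1,0.5],
    [0,0,0,-1,0.5],
    [0,0,0,-1,0.5],
  ],
)

```text
clock: 11.85
position: [0.6774, 0.0884, 0.139]
tool_rot: [-3.141, 0.0, 1.461]
force: [0.0, -0.1, -0.1]
grip_width: 0.0426
finger_force: 0.0
```

Emit:
jog_arm(
  motion=[
    [0,0,0,-1,0.5],
    [0,0,0,-1,0.5],
    [0,0,0,-1,0.5],
    [0,0,0,-1,0.5],
    [0,0,0,-1,0.5],
    [0,0,0,-1,0.5],
    [0,0,0,-1,0.5],
    [0,0,0,-1,0.5],
    [0,0,0,-1,0.5],
    [0,0,0,-1,0.5],
    [0,0,0,-1,0.5],
    [0,0,0,-1,0.5],
  ],
)

```text
clock: 13.05
position: [0.6774, 0.0884, 0.139]
tool_rot: [-3.141, -0.0, 2.421]
force: [-0.6, -0.2, -0.7]
grip_width: 0.0425
finger_force: 0.0
```

Emit:
jog_arm(
  motion=[
    [0,0,0,-1,0.5],
    [0,0,0,-1,0.5],
    [0,0,0,-1,0.5],
    [0,0,0,-1,0.5],
    [0,0,0,-1,0.5],
    [0,0,0,-1,0.5],
    [0,0,0,-1,0.5],
    [0,0,0,-1,0.5],
    [0,0,0,-1,0.5],
    [0,0,0,-1,0.5],
    [0,0,0,-1,0.5],
    [0,0,0,-1,0.5],
  ],
)

```text
clock: 14.25
position: [0.6774, 0.0884, 0.1389]
tool_rot: [-3.141, -0.0, -2.902]
force: [-0.5, -0.2, 1.0]
grip_width: 0.0424
finger_force: 0.0
```

Emit:
jog_arm(
  motion=[
    [0,0,0,-1,0.5],
    [0,0,0,-1,0.5],
    [0,0,0,-1,0.5],
    [0,0,0,-1,0.5],
    [0,0,0,0,0.5],
    [0,0,0,0,0.5],
  ],
)

```text
clock: 14.85
position: [0.6774, 0.0884, 0.139]
tool_rot: [3.141, -0.0, -2.587]
force: [-0.5, 0.4, -0.4]
grip_width: 0.0424
finger_force: 0.0
```

```bash
python3 - <<'E'
from h import *
s=bot.observe(); print(s["clock"],s["position"],s["tool_rot"],s["qpos"],s["grip_width"])
E
```

```text
14.85 [0.67737345 0.08836383 0.13897454] [ 3.14145086e+00 -2.66631848e-04 -2.58711051e+00] [ 0.36041803  0.9294037  -1.04376941  1.47396857  0.82891269  1.22061663
  1.32799051] 0.04242133031179348
```

Emit:
jog_arm(
  motion=[
    [0,0,0.7,0,0.5],
    [0,0,0.7,0,0.5],
    [0,0,0.7,0,0.5],
    [0,0,0.6,0,0.5],
    [0,0,0.4,0,0.5],
    [0,0,0,0,0.5],
    [0,0,0,0,0.36],
    [0,0,0,0,0.36],
    [0,0,0,0,0.36],
  ],
  newtons=20,
)

```text
clock: 15.75
position: [0.6779, 0.0884, 0.0471]
tool_rot: [-3.141, 0.001, -2.584]
force: [0.0, 0.5, 0.2]
grip_width: 0.0309
finger_force: 0.0
```

Emit:
jog_arm(
  motion=[
    [0.01,-0.24,0.1,1,0.36],
    [0.01,-0.24,0,1,0.36],
    [0.01,-0.24,0,1,0.36],
    [0.01,-0.24,0,1,0.36],
    [0.01,-0.24,0,1,0.36],
    [0.01,-0.24,0,1,0.36],
    [0.01,-0.24,0,1,0.36],
    [0.01,-0.24,0,1,0.36],
  ],
)

```text
clock: 16.55
position: [0.6913, 0.0342, 0.044]
tool_rot: [3.14, 0.002, 3.056]
force: [2.7, 5.0, -2.5]
grip_width: 0.0309
finger_force: 2.5
```

```bash
cat > st.py <<'E'
from h import *
s=bot.observe(); p=s["position"]; d=p[:2]-np.array([.6012,.0395]); a=np.arctan2(d[1],d[0]); y=s["tool_rot"][2]
print(s["clock"],p,"r",np.hypot(*d),"ang",a,"yaw-pi",(y+2*np.pi)%(2*np.pi)-np.pi,"cam",.2008+.4294-a,"F",s["force"],s["finger_force"],s["qpos"].round(2))
E
python3 st.py
```

```text
16.55 [0.69125591 0.03418795 0.04397931] r 0.09021244060951943 ang -0.05891783339791712 yaw-pi -0.0850928003911271 cam 0.6891178333979171 F [ 2.65981818  4.96362827 -2.47679888] 2.4617960522300564 [ 0.36  1.   -0.87  1.5   0.83  1.04  0.77]
```

Emit:
jog_arm(
  motion=[
    [0.01,-0.24,0,1,0.36],
    [0.01,-0.24,0,1,0.36],
    [0.01,-0.24,0,1,0.36],
    [0.01,-0.24,0,1,0.36],
    [0.01,-0.24,0,1,0.36],
    [0.01,-0.24,0,1,0.36],
    [0.01,-0.24,0,1,0.36],
    [0.01,-0.24,0,1,0.36],
    [0.01,-0.24,0,1,0.36],
    [0.01,-0.24,0,1,0.36],
  ],
)

```text
clock: 17.55
position: [0.6593, -0.0286, 0.0442]
tool_rot: [3.138, 0.001, 2.256]
force: [8.7, 2.0, -3.1]
grip_width: 0.0308
finger_force: 3.5
```

```bash
python3 st.py
```

```text
17.55 [ 0.65928259 -0.02863784  0.04417181] r 0.08953408673580611 ang -0.8648944334972752 yaw-pi -0.88571562633234 cam 1.4950944334972753 F [ 8.74503077  1.96903912 -3.12107771] 3.481021961197257 [ 0.39  0.9  -0.71  1.6   0.71  0.91  0.11]
```

Emit:
jog_arm(
  motion=[
    [0.01,-0.24,0,1,0.36],
    [0.01,-0.24,0,1,0.36],
    [0.01,-0.24,0,1,0.36],
    [0.01,-0.24,0,1,0.36],
    [0.01,-0.24,0,1,0.36],
    [0.01,-0.24,0,1,0.36],
    [0,0,0,0,0.36],
  ],
)

```text
clock: 18.25
position: [0.6198, -0.0479, 0.0442]
tool_rot: [3.14, 0.001, 1.777]
force: [1.6, -0.2, -0.3]
grip_width: 0.0309
finger_force: 0.3
```

```bash
python3 st.py
```

```text
18.25 [ 0.61981861 -0.04790239  0.04416552] r 0.08936347047761392 ang -1.36091176076073 yaw-pi -1.365091635411428 cam 1.99111176076073 F [ 1.58745633 -0.16141364 -0.28149771] 0.26544240939983865 [ 0.38  0.83 -0.61  1.71  0.62  0.8  -0.32]
```

Emit:
jog_arm(
  motion=[
    [0,-0.08,0,0.3,0.36],
    [0,-0.08,0,0.3,0.36],
    [0,0,0,0,0.36],
  ],
)

```text
clock: 18.55
position: [0.6158, -0.0484, 0.044]
tool_rot: [3.139, 0.0, 1.731]
force: [4.3, -1.0, 1.6]
grip_width: 0.0303
finger_force: 1.9
```

```bash
python3 st.py
```

```text
18.55 [ 0.61576469 -0.04843071  0.04398077] r 0.08912878591008425 ang -1.4066484210840136 yaw-pi -1.410286361555194 cam 2.0368484210840134 F [ 4.32481636 -1.02465065  1.60002271] 1.948740674124565 [ 0.38  0.82 -0.6   1.72  0.62  0.79 -0.36]
```

Emit:
jog_arm(
  motion=[
    [0,-0.08,0,0.2,0.36],
    [0,-0.08,0,0.2,0.36],
    [0,0,0,0,0.36],
  ],
)

```text
clock: 18.85
position: [0.6117, -0.0492, 0.0441]
tool_rot: [3.138, 0.0, 1.7]
force: [10.0, -3.1, -1.4]
grip_width: 0.0308
finger_force: 4.3
```

```bash
python3 st.py
```

```text
18.85 [ 0.61169929 -0.0492365   0.04406424] r 0.08935547999760396 ang -1.453024062520907 yaw-pi -1.4420182663948529 cam 2.083224062520907 F [10.02392344 -3.1078769  -1.40075761] 4.3355362268630415 [ 0.38  0.81 -0.59  1.74  0.61  0.78 -0.39]
```

Emit:
jog_arm(
  motion=[
    [0,-0.08,0,0.2,0.36],
    [0,-0.05,0,0.1,0.36],
    [0,0,0,0,0.36],
  ],
)

```text
clock: 19.15
position: [0.609, -0.0497, 0.0442]
tool_rot: [3.136, 0.0, 1.676]
force: [18.6, -2.8, -6.8]
grip_width: 0.0309
finger_force: 8.7
```

```bash
python3 st.py
```

```text
19.15 [ 0.60901401 -0.04969748  0.04416982] r 0.08953909256331899 ang -1.4834159068353487 yaw-pi -1.4657796866532475 cam 2.113615906835349 F [18.62153173 -2.77149085 -6.79425464] 8.706853956682608 [ 0.37  0.81 -0.58  1.75  0.61  0.77 -0.41]
```

The force rises steeply, so this is the lock or the stop. I'll check the lock with a gentle reverse push.

Emit:
jog_arm(
  motion=[
    [0,0.12,0,0,0.36],
    [0,0.12,0,0,0.36],
    [0,0.12,0,0,0.36],
    [0,0.1,0,0,0.36],
    [0,0,0,0,0.36],
  ],
)

```text
clock: 19.65
position: [0.6199, -0.0478, 0.0431]
tool_rot: [-3.141, -0.0, 1.676]
force: [-0.5, -1.0, -0.3]
grip_width: 0.0305
finger_force: 0.0
```

```bash
python3 st.py
```

```text
19.65 [ 0.61990333 -0.04781151  0.04310489] r 0.08929229804521345 ang -1.3597717494902952 yaw-pi -1.4659815880002505 cam 1.9899717494902953 F [-0.48121681 -1.03644745 -0.31249154] 0.0010368662236004411 [ 0.37  0.82 -0.58  1.71  0.6   0.8  -0.4 ]
```

Emit:
jog_arm(
  motion=[
    [0,0.1,0,0,0.36],
    [0,0.1,0,0,0.36],
    [0,0,0,0,0.36],
  ],
)

```text
clock: 19.95
position: [0.6252, -0.0474, 0.043]
tool_rot: [-3.14, -0.0, 1.675]
force: [-4.9, -1.5, 2.3]
grip_width: 0.0304
finger_force: 2.0
```

```bash
python3 st.py
```

```text
19.95 [ 0.62523246 -0.04736912  0.04297322] r 0.09013214560917182 ang -1.3008955634509682 yaw-pi -1.4662099227903003 cam 1.9310955634509681 F [-4.88498508 -1.52109769  2.30765094] 1.9674992957152426 [ 0.36  0.83 -0.58  1.69  0.6   0.81 -0.4 ]
```

Emit:
jog_arm(
  motion=[
    [0,0.08,0,0,0.36],
    [0,0,0,0,0.36],
  ],
)

```text
clock: 20.15
position: [0.6274, -0.0471, 0.0429]
tool_rot: [-3.14, -0.0, 1.675]
force: [-4.9, 0.6, 1.6]
grip_width: 0.0308
finger_force: 2.5
```

```bash
python3 st.py
```

```text
20.15 [ 0.6274396  -0.04714306  0.04294961] r 0.09052919970813855 ang -1.2767295703841812 yaw-pi -1.4662382427122633 cam 1.906929570384181 F [-4.87586041  0.61203201  1.61706681] 2.5124567421153188 [ 0.36  0.83 -0.58  1.69  0.6   0.81 -0.39]
```

Emit:
jog_arm(
  motion=[
    [0,0.08,0,0,0.36],
    [0,0.06,0,0,0.36],
    [0,0,0,0,0.36],
  ],
)

```text
clock: 20.45
position: [0.6302, -0.0466, 0.0428]
tool_rot: [-3.137, 0.0, 1.676]
force: [-15.1, 0.3, 9.2]
grip_width: 0.0305
finger_force: 7.1
```

```bash
python3 st.py
```

```text
20.45 [ 0.63022363 -0.0466415   0.04275074] r 0.09089955919102309 ang -1.2458125623625862 yaw-pi -1.4659881986234913 cam 1.876012562362586 F [-15.13038719   0.27975985   9.15401928] 7.102803347079316 [ 0.36  0.84 -0.58  1.68  0.6   0.82 -0.39]
```

Force rises in both directions, so the lock holds. I'll centre, open, and lift clear.

Emit:
jog_arm(
  motion=[
    [0,-0.2,0,0,0.36],
    [0,-0.2,0,0,0.5],
    [0,0,0,0,0.55],
    [0,0,0,0,0.55],
    [0,0,-0.4,0,0.55],
    [0,0,-0.8,0,0.55],
    [0,0,-0.9,0,0.55],
    [0,0,-0.9,0,0.55],
    [-0.5,0,-0.9,0,0.55],
    [-0.9,0,-0.6,0,0.55],
    [-0.9,0,0,0,0.55],
    [0,0,0,0,0.55],
  ],
)

```text
clock: 21.65
position: [0.6279, -0.121, 0.1794]
tool_rot: [3.141, 0.002, 1.67]
force: [-0.2, -0.8, -0.2]
grip_width: 0.0474
finger_force: 0.0
```

```bash
python3 - <<'E'
from w import *
s=bot.observe(); print(s["clock"],s["position"],s["force"])
c=grab("wrist"); t=grab("top"); d=grab("side"); 
def up(c,x0,y0,x1,y1,w,h): return cv2.resize(c["p"][y0:y1,x0:x1,::-1],(w,h),interpolation=cv2.INTER_CUBIC)
a=up(c,0,0,640,400,480,300); b=up(t,180,105,390,280,360,300); e=up(d,280,110,370,215,257,300)
im=np.zeros((600,790,3),np.uint8); im[:300,:480]=a; im[300:,:360]=b; im[300:,370:627]=e; cv2.imwrite("pics/fin.png",im)
yel(t,(.036,))
E
```

```text
21.65 [ 0.62793188 -0.12101163  0.17937223] [-0.22168097 -0.79930363 -0.19434846]
px (235, 175, 24, 24) 0.036 ((564.1237182617188, 133.89944458007812), (52.62989807128906, 52.20216369628906), 12.263755798339844)
```

View pics/fin.png

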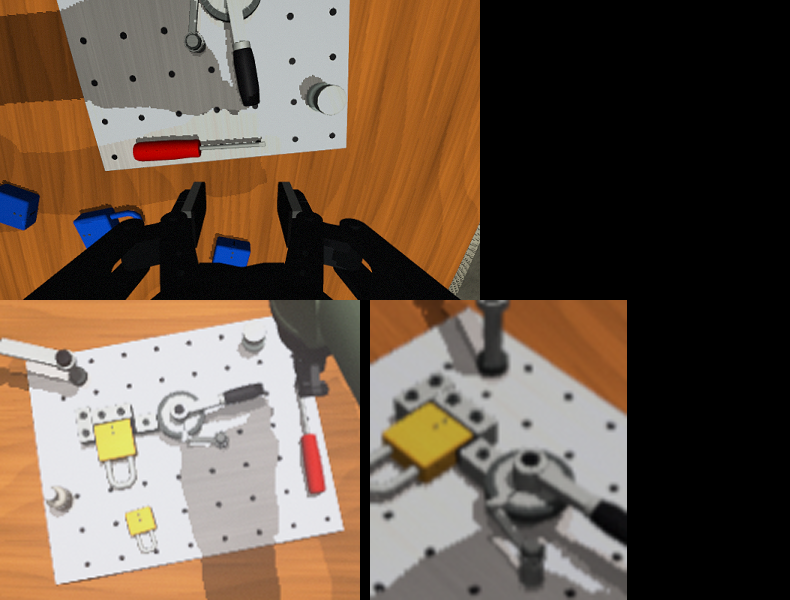

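The final picture shows the padlock square in the nest at lower-left (115,440), clamped by the pad. The handle points along -y from (178,410) to (262,390), the pawl is at the disc rim, the bystanders are in place and the gripper is clear.

```bash
python3 -c "
from workcell import bot
print(bot.job_done())"
```

```text
the job is handed in; nothing more can be done
None
```

The larger padlock is clamped in the nest against the end stop and fence, with the cam locked by the pawl (the handle resisted pushes both ways). The gripper is clear, the bystanders look unmoved in the last picture, and the job is handed in; no verdict came back.

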